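# Find the loose hold-down bolt and hold its cover open

### The arm

A 7-joint arm with a two-finger parallel gripper is mounted at the origin on the work surface. World frame = base frame: x ahead of the robot, y to its left, z up, the work surface at z = 0. Lengths are in m, angles in rad, forces in N, time in s.
With the tool pointing down it reaches from about 0.425 to 1.025 m from the base axis. Payload 3.6 kg.
Tool frame: the origin (TCP) lies at the very end of the fingers, on their centre line; the grasp point (between the pads) lies 19 mm behind it; z points along the fingers, y is the direction in which the jaws open and shut (so a half turn about z gives the same grasp; the last joint's range is limited). The gripper opens to 85 mm and grips with 20 to 120 N. Pads are 22 mm wide; open, the fingers measure 114 mm over their backs; the gripper's body (76 mm by 85 mm) begins 54 mm behind the grasp point. The pads swing forward as they close: fully open they stand 13 mm farther back than shut.
Start: joints at [1.23, 0.591, 0.048, 1.609, -0.033, 0.943, -0.034], TCP at [0.178, -0.703, 0.231] pointing down, gripper open.
Joint ranges: [-2.69, 2.69], [-0.47, 2.24], [-1.27, 1.36], [0.19, 2.51], [-1.53, 4.68], [0.08, 2.07], [-3.09, 3.09]. Speed limits (rad/s): [2.57, 2.57, 3.14, 3.14, 3.14, 3.14, 3.14].

### API

Orientations are given as a unit quaternion [x, y, z, w].
In Python, from cell import r gives the robot as it stands. The module is installed in compiled form; this text tells all that it offers.
- The arm moves only by the tool drive_tool, never from a script. Its argument "plan" is a list of rows, each an object of numbers: "dx", "dy", "dz": the shift along the tool's x, y, z in m; "roll": the turn about the tool's z in rad. In form: [{"dx": .., "dy": .., "dz": .., "roll": ..}, ...]. A call has exactly 8 rows; each row is the pose to reach, as a shift and turn from the pose commanded when the call began, along the tool's axes at that moment; what a row does not reach only later rows make up. A row lasts 1/8 s, in which the tool goes at most 62.5 mm and 10.7 degrees, less where a joint would pass 70% of its speed; a pose out of reach is approached as far as the arm can. A call with a gripper value outside its range is refused whole. "grip" is the closure, from 0 (fully open) to 1 (shut), set as the call begins (left out, the last holds). The fingers move at their own pace and stop on an object; "grip_force" is the grip in N (left out, the last holds). Time passes only in rows, so rows that repeat a pose let the fingers close, or fill a call up. It gives the time, the measured TCP pose, the force and the opening at its end, in the units of the state.
- r.observe(): the state, without advancing time (a new reading comes with each control period).
- r.capture(name): name is "scene" or "top" or "wrist"; returns a dict with "image" (480x640x3 uint8, blue, green, red), "vertical_fov" (degrees; the focal length in pixels is half the picture's height over the tangent of half this angle, whatever the lens; pixels are square), "cx", "cy" (the principal point, pixels), "extrinsics" (4x4, takes a point from camera to world coordinates); the wrist camera has in their place "hand_eye" (4x4, takes a point from camera to tool coordinates, whose origin is the TCP and whose axes are the flange's). Camera axes: x right, y down, z forward; pixel columns grow to the right and rows downward; lengths in m; the calibration is good to about 2 mm. A picture is of the moment at which its call begins: read the wrist's pose just before it. There is no depth.
- r.close_job(): hands the job in, once; it reports no verdict.
The state is a dict: "t": time; "joint_pos": joint angles; "qvel": joint speeds; "effort": joint torques, N m; "tool_pos": TCP position; "orientation": TCP orientation; "contact_force": force on the tool from outside, world axes, zero at the start; "moment": the same for the moment, N m; "finger_gap": opening from 0.0 (shut) to 1.0 (fully open).
Only numpy, scipy, OpenCV 4.12 (cv2) and the standard library are available. Lean on these libraries where they do the work, as an engineer would, in place of code of your own. Each camera call takes 0.05 s, during which the arm holds its last target. There are 200 camera calls.

### The job

First lift the red oil can by its handle off the round stand and set it down upright, wholly on the black mat beside the machine foot. Then tap the hex bolts on their heads one after another until you find the loose one, which drops when tapped; do not raise any cover whose bolt has not proved loose. Lift the yellow cover of the loose bolt by its black grip to 45 degrees or more and finish still holding it open like that, with the other covers shut and the wrench, jar and torch left alone.

Things in the scene. Friction and masses are not known exactly. Their poses are not given: they have to be found in the camera images.
- foot: Blue steel machine foot fixed to the bench: plinth 220 (x) by 290 (y) by 50 mm high, spanning x -85 to 135 mm from its origin (on the bench). x points away from the robot, y left, z up. On top: three hex bolts at x -20, y 90 (left), 0, -90 mm (right), each in a yellow hinged cover; behind them at x 85, y 0 a fixed round grey stand, 88 mm across, top 80 mm above the bench.
- can: Small red oil can, body 66 mm across, 88 mm high, 0.25 to 0.5 kg, with a rigid steel arch handle. Origin at the centre of its underside, z up, y along the handle's top bar. It starts on the round stand, in the way of hand and wrench.
- can_handle (a point): Middle of the can's handle bar, 135 mm above the can's underside: a level round bar 10 mm thick, about 50 mm long along the can's y, with 47 mm free height under its centre down to the can's shoulder (39 mm to a small black plug in the middle).
- mat: Round black rubber mat, 130 mm across and 4 mm thick, fixed on the bench to the left or right of the machine foot, where the can is to be set down. Origin at the centre of its underside.
- head_left (a point): Centre of the top of the left (+y of the foot) bolt's head before it is tapped, 74 mm above the bench; a fixed point that does not follow the bolt down. Steel hex head, 30 mm across flats, standing 16 mm up through the window of its yellow cover. All three heads start equally high and look alike.
- bolt_left (a joint): How far the left (+y of the foot) bolt has sunk, m; 0 at the start. A tight bolt gives less than 1.5 mm under 20 N. The one loose bolt (it changes from run to run) drops 9 mm straight down when its head is pushed with 3 N or more, and stays down (head top then 65 mm above the bench, still proud of the cover).
- cover_left (a joint): Opening of the left (+y of the foot) bolt's cover, rad: 0 shut (flat), stop at 1.3. Yellow framed plate 60 mm wide, 95 mm long, 6 mm thick, top 58 mm above the bench, hinged on its side away from the robot; the front edge lifts and swings back. A light spring and its weight shut it when let go (under 3 N at the grip).
- grip_left (a point): Centre of the black barrel grip on the front edge of the left (+y of the foot) cover: cylinder 18 mm across, 24 mm long along the foot's y, flat ends, 90 mm above the bench when shut, 32 mm over the plate on a 20 mm wide post. Pinched on its ends from above, it turns between the fingers as the cover swings. From the hinge axis it is 83 mm towards the robot and 35 mm up when shut; it moves with the cover.
- hinge_left (a point): Middle of the left (+y of the foot) cover's hinge axis, 55 mm above the bench; the axis runs along the foot's y.
- head_middle (a point): Centre of the top of the middle bolt's head before it is tapped, 74 mm above the bench; a fixed point that does not follow the bolt down. Steel hex head, 30 mm across flats, standing 16 mm up through the window of its yellow cover. All three heads start equally high and look alike.
- bolt_middle (a joint): How far the middle bolt has sunk, m; 0 at the start. A tight bolt gives less than 1.5 mm under 20 N. The one loose bolt (it changes from run to run) drops 9 mm straight down when its head is pushed with 3 N or more, and stays down (head top then 65 mm above the bench, still proud of the cover).
- cover_middle (a joint): Opening of the middle bolt's cover, rad: 0 shut (flat), stop at 1.3. Yellow framed plate 60 mm wide, 95 mm long, 6 mm thick, top 58 mm above the bench, hinged on its side away from the robot; the front edge lifts and swings back. A light spring and its weight shut it when let go (under 3 N at the grip).
- grip_middle (a point): Centre of the black barrel grip on the front edge of the middle cover: cylinder 18 mm across, 24 mm long along the foot's y, flat ends, 90 mm above the bench when shut, 32 mm over the plate on a 20 mm wide post. Pinched on its ends from above, it turns between the fingers as the cover swings. From the hinge axis it is 83 mm towards the robot and 35 mm up when shut; it moves with the cover.
- hinge_middle (a point): Middle of the middle cover's hinge axis, 55 mm above the bench; the axis runs along the foot's y.
- head_right (a point): Centre of the top of the right (-y of the foot) bolt's head before it is tapped, 74 mm above the bench; a fixed point that does not follow the bolt down. Steel hex head, 30 mm across flats, standing 16 mm up through the window of its yellow cover. All three heads start equally high and look alike.
- bolt_right (a joint): How far the right (-y of the foot) bolt has sunk, m; 0 at the start. A tight bolt gives less than 1.5 mm under 20 N. The one loose bolt (it changes from run to run) drops 9 mm straight down when its head is pushed with 3 N or more, and stays down (head top then 65 mm above the bench, still proud of the cover).
- cover_right (a joint): Opening of the right (-y of the foot) bolt's cover, rad: 0 shut (flat), stop at 1.3. Yellow framed plate 60 mm wide, 95 mm long, 6 mm thick, top 58 mm above the bench, hinged on its side away from the robot; the front edge lifts and swings back. A light spring and its weight shut it when let go (under 3 N at the grip).
- grip_right (a point): Centre of the black barrel grip on the front edge of the right (-y of the foot) cover: cylinder 18 mm across, 24 mm long along the foot's y, flat ends, 90 mm above the bench when shut, 32 mm over the plate on a 20 mm wide post. Pinched on its ends from above, it turns between the fingers as the cover swings. From the hinge axis it is 83 mm towards the robot and 35 mm up when shut; it moves with the cover.
- hinge_right (a point): Middle of the right (-y of the foot) cover's hinge axis, 55 mm above the bench; the axis runs along the foot's y.
- wrench: Loose steel wrench about 200 mm long lying on the bench behind the foot, for the retightening; leave it. Origin at the centre of its underside.
- jar: Loose amber glass jar with a steel lid, 60 mm across, 85 mm high, standing to the right of the foot; leave it. Origin at the centre of its underside.
- torch: Loose black and orange pocket torch standing on its lens, 60 mm across below, 120 mm high, to the left of the foot; leave it. Origin at the centre of its underside.
- bin: Red plastic parts bin with pins, 130 by 130 by 55 mm, fixed on the bench on the other side of the foot from the mat. Origin at the centre of its underside.
There are look-alikes about, which are no part of the job. Leave any purple look-alike of the can alone.

How it is judged:
On the way, in this order (a step that is already met when the one before it is completed fails the run):
1. the oil can stands upright on the mat, let go and at rest (horizontal distance between can and mat below 0.035 m and height (world z) of can below 0.01 m and angle between can's own z axis and vertical below 0.1 rad and linear speed of can below 0.03 m/s and contact force between can and the fingers below 0.05 N and contact force between can and mat above 0.5 N), for 0.2 s.
2. the loose bolt has been tapped down (value of joint any of bolt_left, bolt_middle, bolt_right above 0.005 m), for 0.2 s.
3. the cover of the loose bolt is held open by the fingers (((value of joint bolt_left above 0.005 m and value of joint cover_left above 0.7 rad and contact force between cover_left and the fingers above 0.3 N and velocity of joint cover_left between -0.2 and 0.2 rad/s and value of joint each of cover_middle, cover_right below 0.15 rad) or (value of joint bolt_middle above 0.005 m and value of joint cover_middle above 0.7 rad and contact force between cover_middle and the fingers above 0.3 N and velocity of joint cover_middle between -0.2 and 0.2 rad/s and value of joint each of cover_left, cover_right below 0.15 rad) or (value of joint bolt_right above 0.005 m and value of joint cover_right above 0.7 rad and contact force between cover_right and the fingers above 0.3 N and velocity of joint cover_right between -0.2 and 0.2 rad/s and value of joint each of cover_left, cover_middle below 0.15 rad))), for 0.2 s.
At the end, for the whole second after the job is handed in: Can upright on the mat, within 35 mm of its centre, let go; loose bolt down over 5 mm; its cover open over 0.7 rad, still, borne by the fingers (over 0.3 N); other covers under 0.15 rad; wrench, jar and torch within 30 mm of their starts (all of step 1 and ((value of joint bolt_left above 0.005 m and value of joint cover_left above 0.7 rad and contact force between cover_left and the fingers above 0.3 N and velocity of joint cover_left between -0.2 and 0.2 rad/s and value of joint each of cover_middle, cover_right below 0.15 rad) or (value of joint bolt_middle above 0.005 m and value of joint cover_middle above 0.7 rad and contact force between cover_middle and the fingers above 0.3 N and velocity of joint cover_middle between -0.2 and 0.2 rad/s and value of joint each of cover_left, cover_right below 0.15 rad) or (value of joint bolt_right above 0.005 m and value of joint cover_right above 0.7 rad and contact force between cover_right and the fingers above 0.3 N and velocity of joint cover_right between -0.2 and 0.2 rad/s and value of joint each of cover_left, cover_middle below 0.15 rad)) and distance of each of wrench, jar, torch from where it was at the start of the episode below 0.03 m); the arm keeps its last pose, push and grip.
It fails at once if a cover is raised although its bolt has not been tapped and found loose ((value of joint cover_left above 0.25 rad and value of joint bolt_left below 0.004 m) or (value of joint cover_middle above 0.25 rad and value of joint bolt_middle below 0.004 m) or (value of joint cover_right above 0.25 rad and value of joint bolt_right below 0.004 m)).
It fails at once if the oil can is tipped over (angle between can's own z axis and vertical above 0.6 rad).
It fails at once if the oil can is dropped (contact force between can and the fingers below 0.05 N and linear speed of can above 0.6 m/s).
It fails at once if the wrench, jar or torch is disturbed (moved 30 mm or knocked over) (distance of any of wrench, jar, torch from where it was at the start of the episode above 0.03 m or angle between any of jar, torch's own z axis and vertical above 0.4 rad).
It also fails if it takes over 67 s, if anything falls off the work surface, if the arm or the gripper's body presses on something with over 40 N, if the wrist force passes 120 N, or if a joint passes its speed limit or range.

## Working session

There is one attempt and no reset: what is moved stays moved. The work goes in short steps, Python scripts to look and compute and a tool call to move; the robot and the scene stay as the last step left them, time stands still between calls to the robot, and variables do not carry over. Pictures are saved under pics/ and viewed, about 8 in all and at most 12, crops included, and the job is handed in when it is done.

Besides the shell and the picture viewer there is one more tool, called as name(argument=value, ...), one argument or row to a line, values as JSON. drive_tool: Moves the arm, as the interface text tells. Its arguments: {"type":"object","properties":{"plan":{"type":"array","items":{"type":"object","properties":{"dx":{"type":"number"},"dy":{"type":"number"},"dz":{"type":"number"},"roll":{"type":"number"}}}},"grip":{"type":"number"},"grip_force":{"type":"number"}},"required":["plan"]}

```bash
mkdir -p pics; cat > h.py <<'E'
import numpy as np, cv2
from cell import r
from scipy.spatial.transform import Rotation as R
def cam(n):
    o=r.observe(); c=r.capture(n)
    if 'extrinsics' in c: T=np.array(c['extrinsics'])
    else:
        W=np.eye(4);W[:3,:3]=R.from_quat(o['orientation']).as_matrix();W[:3,3]=o['tool_pos'];T=W@np.array(c['hand_eye'])
    return np.array(c['image']),dict(T=T,f=240/np.tan(np.radians(c['vertical_fov'])/2),cx=c['cx'],cy=c['cy'])
def pix(k,u,v,z):
    d=k['T'][:3,:3]@np.array([(u-k['cx'])/k['f'],(v-k['cy'])/k['f'],1]);o=k['T'][:3,3]
    return o+d*(z-o[2])/d[2]
def proj(k,p):
    q=k['T'][:3,:3].T@(np.array(p)-k['T'][:3,3]); return k['cx']+k['f']*q[0]/q[2],k['cy']+k['f']*q[1]/q[2]
E
python3 - <<'E'
from h import *
import pickle
K={}
for n in('scene','top'):
    im,k=cam(n);cv2.imwrite(f'pics/{n}0.png',im);K[n]=k;print(n,k)
pickle.dump(K,open('K.pkl','wb'))
o=r.observe();print(o)
print(R.from_quat(o['orientation']).as_matrix().round(3))
E
```

```text
scene {'T': array([[ 0.03878221,  0.84503272, -0.53330633,  1.19451643],
       [ 0.99924297, -0.0344363 ,  0.01810038, -0.00722104],
       [-0.00306968, -0.53360457, -0.84572852,  1.11830727],
       [ 0.        ,  0.        ,  0.        ,  1.        ]]), 'f': np.float64(509.56050957015276), 'cx': 315.413704118218, 'cy': 227.82454034718387}
top {'T': array([[ 0.00930839, -0.99632829,  0.08510753,  0.47594126],
       [-0.999813  , -0.00783057,  0.01768158, -0.01581941],
       [-0.01695022, -0.0852562 , -0.99621487,  1.22410271],
       [ 0.        ,  0.        ,  0.        ,  1.        ]]), 'f': np.float64(544.6094281332822), 'cx': 304.6599462202021, 'cy': 248.6367096914202}
{'t': 0.1, 'joint_pos': array([ 1.22949813,  0.59203341,  0.04828702,  1.60969567, -0.03329041,
        0.94271214, -0.0337231 ]), 'qvel': array([ 0.00072764, -0.00327159, -0.00111001, -0.00359867, -0.00177502,
       -0.00094371,  0.00172714]), 'effort': array([ 5.41567380e-03, -5.49997294e+01,  1.55306764e+00, -1.98826718e+01,
        9.62518563e-03,  3.81461025e-03,  1.31291918e-05]), 'tool_pos': array([ 0.17765449, -0.70212291,  0.23024984]), 'orientation': array([ 9.92329035e-01,  1.23620556e-01, -1.82186562e-04, -1.00580656e-03]), 'contact_force': array([0.59365302, 0.61810879, 0.32771375]), 'moment': array([0.02164333, 0.00121658, 0.04232722]), 'finger_gap': 0.9987630091646683}
[[ 0.969  0.245 -0.001]
 [ 0.245 -0.969  0.002]
 [-0.    -0.002 -1.   ]]
```

View pics/top0.png

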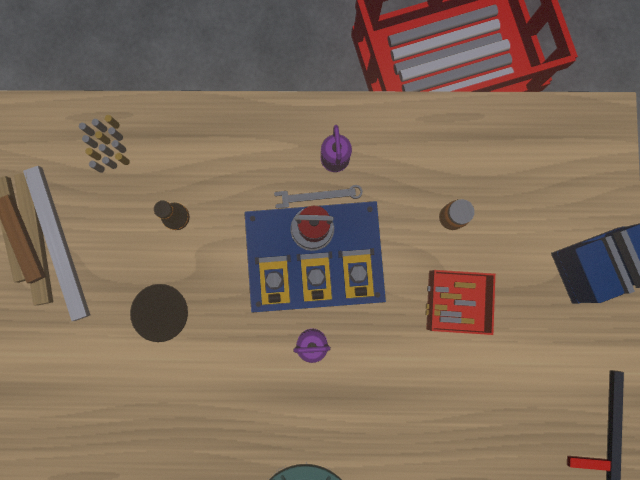

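View pics/scene0.png

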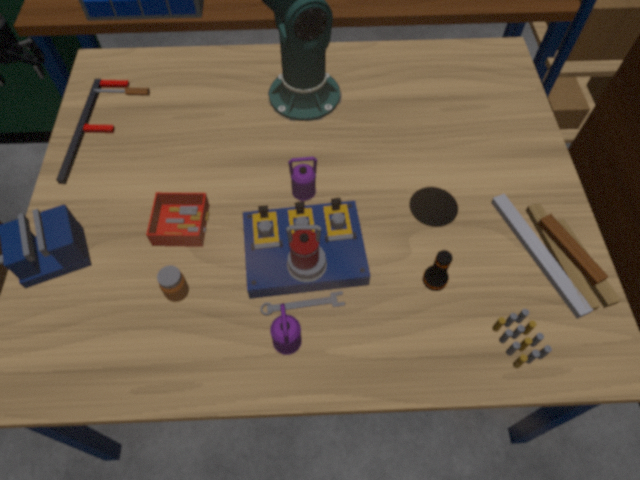

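The top view shows the red can at about (314,222). Its look-alikes are the purple cans at (312,346) and (336,150), and the red bin at (462,302). The mat is at (159,313), the torch at (172,213) and the jar at (458,213). I'll use a close crop to check the choice and measure.

```bash
python3 - <<'E'
from h import *
import pickle
K=pickle.load(open('K.pkl','rb'));k=K['top'];s=K['scene']
a=cv2.imread('pics/top0.png')[190:320,235:395];b=cv2.imread('pics/scene0.png')[150:300,235:375]
cv2.imwrite('pics/crop1.png',np.hstack([cv2.resize(a,(400,325),interpolation=3),cv2.resize(b,(350,375),interpolation=3)[:325]]))
for n,u,v,z in[('hl',274,280,.074),('hm',316,277,.074),('hr',358,273,.074),('c1',246,213,.05),('c2',377,202,.05),('c3',385,302,.05),('c4',252,311,.05),('barL',297,218,.215),('barR',332,218,.215),('mat',159,313,.004),('purple',312,347,.135),('torch',163,209,.12),('jar',461,211,.085)]:print(n,pix(k,u,v,z).round(4))
print('scene')
for n,u,v,z in[('bar1',288,228,.215),('bar2',320,230,.215),('mat',434,206,.004),('hl',338,220,.074),('hr',265,227,.074),('hm',302,222,.074),('torchtop',444,257,.12)]:print(n,pix(s,u,v,z).round(4))
E
```

```text
hl [0.5072 0.0687 0.074 ]
hm [ 0.5143 -0.0199  0.074 ]
hr [ 0.5235 -0.1084  0.074 ]
c1 [0.6532 0.1337 0.05  ]
c2 [ 0.6793 -0.1514  0.05  ]
c3 [ 0.4629 -0.1681  0.05  ]
c4 [0.441  0.1168 0.05  ]
barL [0.6195 0.0169 0.215 ]
barR [ 0.62   -0.0484  0.215 ]
mat [0.4332 0.3303 0.004 ]
purple [ 0.374  -0.0128  0.135 ]
torch [0.6498 0.296  0.12  ]
jar [ 0.6552 -0.3235  0.085 ]
scene
bar1 [ 0.623  -0.0453  0.215 ]
bar2 [0.6307 0.0215 0.215 ]
mat [0.4362 0.3339 0.004 ]
hl [0.5156 0.0712 0.074 ]
hr [ 0.5286 -0.107   0.074 ]
hm [ 0.5179 -0.0169  0.074 ]
torchtop [0.6537 0.2982 0.12  ]
```

View pics/crop1.png

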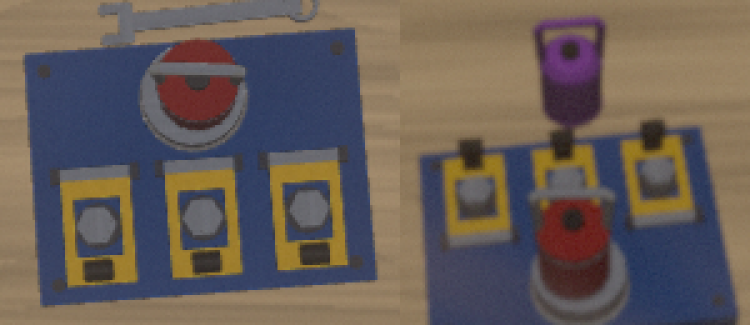

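The crop confirms the red can on the round stand. Its bar is nearly along y at about (0.6235, -0.0135). Foot yaw is about 0.083 and the mat is at about (0.435, 0.332). Moving now.

drive_tool(
  plan=[
    {"dx":0.03,"dy":-0.028,"dz":-0.03,"roll":-0.08},
    {"dx":0.07,"dy":-0.065,"dz":-0.06,"roll":-0.16},
    {"dx":0.11,"dy":-0.103,"dz":-0.08,"roll":-0.24},
    {"dx":0.15,"dy":-0.14,"dz":-0.08,"roll":-0.32},
    {"dx":0.19,"dy":-0.178,"dz":-0.08,"roll":-0.4},
    {"dx":0.23,"dy":-0.215,"dz":-0.08,"roll":-0.48},
    {"dx":0.27,"dy":-0.253,"dz":-0.08,"roll":-0.56},
    {"dx":0.31,"dy":-0.29,"dz":-0.08,"roll":-0.64},
  ],
  grip=0,
)

```text
t: 1.1
tool_pos: [0.4077, -0.3439, 0.3111]
orientation: [0.903, 0.431, -0.0, -0.0]
contact_force: [0.7, -0.9, 0.1]
finger_gap: 0.996
```

```bash
cat >> h.py <<'E'
def go(x,y,z,psi):
    o=r.observe();M=R.from_quat(o['orientation']).as_matrix();d=M.T@(np.array([x,y,z])-o['tool_pos'])
    ps=np.arctan2(M[1,0],M[0,0]);print('t',round(o['t'],2),'pos',o['tool_pos'].round(4),'psi',ps.round(3),'tilt',M[:2,2].round(3),'F',o['contact_force'].round(1),'gap',round(o['finger_gap'],3),'j',o['joint_pos'].round(2))
    print('shift',d.round(4),'roll',round((ps-psi+np.pi)%(2*np.pi)-np.pi,3))
E
python3 -c "
from h import *
go(.6235,-.0135,.30,1.52)"
```

```text
t 1.1 pos [ 0.4077 -0.3439  0.3111] psi 0.89 tilt [-0.  0.] F [ 0.7 -0.9  0.1] gap 0.996 j [ 0.78  0.27 -0.21  1.95  0.07  0.94 -0.14]
shift [ 0.3926 -0.04    0.011 ] roll -0.63
```

drive_tool(
  plan=[
    {"dx":0.056,"dy":-0.006,"dz":0.0,"roll":-0.09},
    {"dx":0.112,"dy":-0.011,"dz":0.0,"roll":-0.18},
    {"dx":0.168,"dy":-0.017,"dz":0.0,"roll":-0.27},
    {"dx":0.224,"dy":-0.023,"dz":0.0,"roll":-0.36},
    {"dx":0.28,"dy":-0.029,"dz":0.0,"roll":-0.45},
    {"dx":0.335,"dy":-0.034,"dz":0.0,"roll":-0.54},
    {"dx":0.38,"dy":-0.039,"dz":0.0,"roll":-0.63},
    {"dx":0.392,"dy":-0.04,"dz":0.0,"roll":-0.63},
  ],
)

```text
t: 2.1
tool_pos: [0.6244, -0.0122, 0.3109]
orientation: [0.724, 0.69, 0.001, -0.001]
contact_force: [0.0, 0.2, 0.6]
finger_gap: 0.999
```

```bash
python3 - <<'E'
from h import *
import pickle
go(.6235,-.0135,.196,1.52)
im,k=cam('wrist');cv2.imwrite('pics/w1.png',im);pickle.dump(k,open('kw1.pkl','wb'))
print(k['T'].round(3))
for p in[(.6235,-.0135,.215),(.516,-.0185,.074)]:print(proj(k,p))
E
```

```text
t 2.1 pos [ 0.6244 -0.0122  0.3109] psi 1.523 tilt [-0.     0.002] F [0.  0.2 0.6] gap 0.999 j [ 0.28  0.42 -0.46  1.75  0.21  1.02 -0.3 ]
shift [-0.0016 -0.0008  0.1149] roll 0.003
[[ 0.999 -0.046 -0.012  0.629]
 [-0.048 -0.96  -0.274  0.059]
 [ 0.001  0.274 -0.962  0.454]
 [ 0.     0.     0.     1.   ]]
(np.float64(311.5405148894978), np.float64(249.43223593580873))
(np.float64(209.07664136727524), np.float64(219.2728653919832))
```

View pics/w1.png

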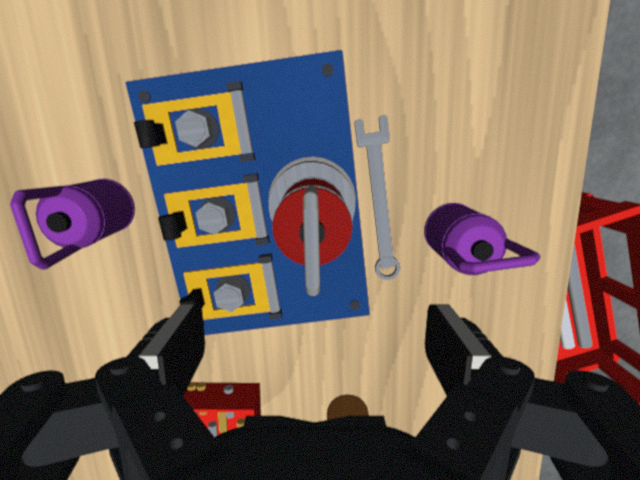

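The wrist view shows the bar running from (310,192) to (314,292). The heads are at (192,128), (213,216) and (229,296), the grips at (151,133), (173,225) and about (193,300).

```bash
python3 - <<'E'
from h import *
import pickle
k=pickle.load(open('kw1.pkl','rb'))
for n,u,v,z in[('b1',310,193,.215),('b2',314,290,.215),('bm',312,243,.215),('hl',192,128,.074),('hm',213,216,.074),('hr',229,296,.074)]:print(n,pix(k,u,v,z).round(4))
o=np.array([.518,-.018])
E
```

```text
b1 [0.6244 0.0242 0.215 ]
b2 [ 0.6237 -0.0427  0.215 ]
bm [ 0.624  -0.0091  0.215 ]
hl [0.5108 0.0723 0.074 ]
hm [ 0.5205 -0.0153  0.074 ]
hr [ 0.5271 -0.1053  0.074 ]
```

drive_tool(
  plan=[
    {"dx":0.002,"dy":0,"dz":0.025,"roll":-0.02},
    {"dx":0.002,"dy":0,"dz":0.055,"roll":-0.02},
    {"dx":0.002,"dy":0,"dz":0.08,"roll":-0.02},
    {"dx":0.002,"dy":0,"dz":0.1,"roll":-0.02},
    {"dx":0.002,"dy":0,"dz":0.11,"roll":-0.02},
    {"dx":0.002,"dy":0,"dz":0.115,"roll":-0.02},
    {"dx":0.002,"dy":0,"dz":0.115,"roll":-0.02},
    {"dx":0.002,"dy":0,"dz":0.115,"roll":-0.02},
  ],
)

```text
t: 3.15
tool_pos: [0.6242, -0.0144, 0.1971]
orientation: [0.719, 0.695, 0.001, 0.001]
contact_force: [0.3, 0.3, 0.6]
finger_gap: 1.0
```

drive_tool(
  plan=[
    {"dx":0},
    {"dx":0},
    {"dx":0},
    {"dx":0},
    {"dx":0},
    {"dx":0},
    {"dx":0},
    {"dx":0},
  ],
  grip=1,
  grip_force=80,
)

```text
invalid input at $.plan[0]: expected keys dx, dy, dz, roll
```

drive_tool(
  plan=[
    {"dx":0,"dy":0,"dz":0,"roll":0},
    {"dx":0,"dy":0,"dz":0,"roll":0},
    {"dx":0,"dy":0,"dz":0,"roll":0},
    {"dx":0,"dy":0,"dz":0,"roll":0},
    {"dx":0,"dy":0,"dz":0,"roll":0},
    {"dx":0,"dy":0,"dz":0,"roll":0},
    {"dx":0,"dy":0,"dz":0,"roll":0},
    {"dx":0,"dy":0,"dz":0,"roll":0},
  ],
  grip=1,
  grip_force=80,
)

```text
t: 4.15
tool_pos: [0.6236, -0.0143, 0.1964]
orientation: [0.719, 0.695, -0.0, -0.0]
contact_force: [-1.6, 0.1, 2.5]
finger_gap: 0.08
```

drive_tool(
  plan=[
    {"dx":0,"dy":0,"dz":0,"roll":0},
    {"dx":0,"dy":0,"dz":-0.005,"roll":0},
    {"dx":0,"dy":0,"dz":-0.012,"roll":0},
    {"dx":0,"dy":0,"dz":-0.025,"roll":0},
    {"dx":0,"dy":0,"dz":-0.04,"roll":0},
    {"dx":0,"dy":0,"dz":-0.055,"roll":0},
    {"dx":0,"dy":0,"dz":-0.065,"roll":0},
    {"dx":0,"dy":0,"dz":-0.07,"roll":0},
  ],
)

```text
t: 5.15
tool_pos: [0.624, -0.0144, 0.2673]
orientation: [0.719, 0.695, 0.0, 0.0]
contact_force: [-0.0, 0.9, -2.9]
finger_gap: 0.082
```

```bash
python3 - <<'E'
from h import *
im,k=cam('wrist');im2,k2=cam('scene')
cv2.imwrite('pics/v5.png',np.hstack([cv2.resize(im,(440,330)),im2[80:410,220:580]]))
go(.435,.3325,.21,1.545)
E
```

```text
t 5.25 pos [ 0.624  -0.0143  0.2669] psi 1.538 tilt [ 0.001 -0.   ] F [ 0.  -0.5 -3. ] gap 0.084 j [ 0.27  0.46 -0.45  1.8   0.24  0.94 -0.31]
shift [ 0.3404 -0.2004  0.0567] roll -0.007
```

View pics/v5.png

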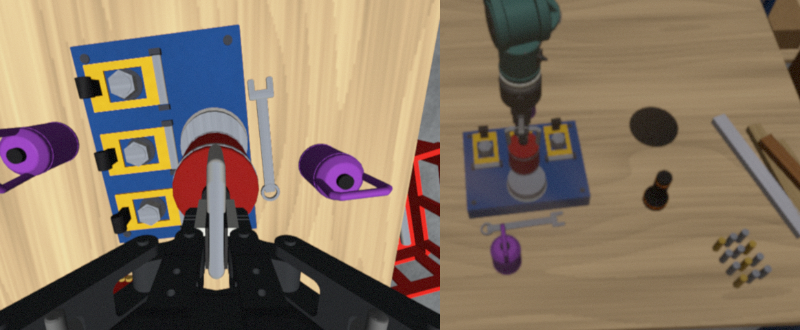

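drive_tool(
  plan=[
    {"dx":0.013,"dy":-0.008,"dz":0,"roll":0},
    {"dx":0.043,"dy":-0.025,"dz":0,"roll":0},
    {"dx":0.085,"dy":-0.05,"dz":0,"roll":0},
    {"dx":0.132,"dy":-0.078,"dz":0,"roll":0},
    {"dx":0.18,"dy":-0.106,"dz":0,"roll":0},
    {"dx":0.225,"dy":-0.132,"dz":0,"roll":0},
    {"dx":0.265,"dy":-0.156,"dz":0,"roll":0},
    {"dx":0.3,"dy":-0.177,"dz":0,"roll":0},
  ],
)

```text
t: 6.25
tool_pos: [0.4539, 0.2936, 0.2659]
orientation: [0.718, 0.696, -0.0, -0.001]
contact_force: [1.1, -0.8, -3.0]
finger_gap: 0.084
```

```bash
python3 - <<'E'
from h import *
go(.4345,.3285,.124,1.545)
E
```

```text
t 6.25 pos [0.4539 0.2936 0.2659] psi 1.54 tilt [-0.001  0.   ] F [ 1.1 -0.8 -3. ] gap 0.084 j [-0.24  0.36 -0.54  1.97  0.24  0.87 -0.93]
shift [ 0.0343 -0.0203  0.1419] roll -0.005
```

drive_tool(
  plan=[
    {"dx":0.018,"dy":-0.01,"dz":0.01,"roll":0},
    {"dx":0.03,"dy":-0.017,"dz":0.035,"roll":0},
    {"dx":0.035,"dy":-0.021,"dz":0.065,"roll":0},
    {"dx":0.035,"dy":-0.021,"dz":0.095,"roll":0},
    {"dx":0.035,"dy":-0.021,"dz":0.115,"roll":0},
    {"dx":0.035,"dy":-0.021,"dz":0.128,"roll":0},
    {"dx":0.035,"dy":-0.021,"dz":0.136,"roll":0},
    {"dx":0.035,"dy":-0.021,"dz":0.14,"roll":0},
  ],
)

```text
t: 7.25
tool_pos: [0.4368, 0.3273, 0.1263]
orientation: [0.719, 0.695, 0.0, -0.0]
contact_force: [0.4, -0.3, -3.3]
finger_gap: 0.09
```

```bash
python3 - <<'E'
from h import *
go(.4345,.3285,.120,1.545)
im,k=cam('wrist');im2,k2=cam('top')
cv2.imwrite('pics/v6.png',np.hstack([cv2.resize(im,(400,300)),cv2.resize(im2[230:380,60:260],(400,300))]))
E
```

```text
t 7.25 pos [0.4368 0.3273 0.1263] psi 1.538 tilt [0. 0.] F [ 0.4 -0.3 -3.3] gap 0.09 j [-0.4   0.55 -0.44  2.08  0.41  0.59 -1.16]
shift [ 0.0011 -0.0023  0.0063] roll -0.007
```

View pics/v6.png

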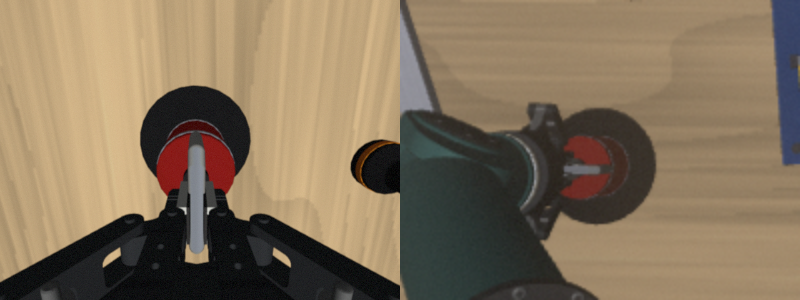

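The can is centred above the mat. Lowering it onto the rubber.

drive_tool(
  plan=[
    {"dx":0.001,"dy":-0.002,"dz":0.002,"roll":0},
    {"dx":0.001,"dy":-0.002,"dz":0.004,"roll":0},
    {"dx":0.001,"dy":-0.002,"dz":0.005,"roll":0},
    {"dx":0.001,"dy":-0.002,"dz":0.006,"roll":0},
    {"dx":0.001,"dy":-0.002,"dz":0.007,"roll":0},
    {"dx":0.001,"dy":-0.002,"dz":0.007,"roll":0},
    {"dx":0.001,"dy":-0.002,"dz":0.007,"roll":0},
    {"dx":0.001,"dy":-0.002,"dz":0.007,"roll":0},
  ],
)

```text
t: 8.35
tool_pos: [0.435, 0.3286, 0.1204]
orientation: [0.719, 0.695, 0.0, 0.0]
contact_force: [-2.4, -1.5, 5.6]
finger_gap: 0.082
```

drive_tool(
  plan=[
    {"dx":0,"dy":0,"dz":0,"roll":0},
    {"dx":0,"dy":0,"dz":0,"roll":0},
    {"dx":0,"dy":0,"dz":0,"roll":0},
    {"dx":0,"dy":0,"dz":0,"roll":0},
    {"dx":0,"dy":0,"dz":0,"roll":0},
    {"dx":0,"dy":0,"dz":0,"roll":0},
    {"dx":0,"dy":0,"dz":0,"roll":0},
    {"dx":0,"dy":0,"dz":-0.005,"roll":0},
  ],
  grip=0,
)

```text
t: 9.35
tool_pos: [0.4346, 0.3278, 0.1242]
orientation: [0.719, 0.695, -0.0, -0.0]
contact_force: [-0.2, 0.3, 0.7]
finger_gap: 0.999
```

drive_tool(
  plan=[
    {"dx":0,"dy":0,"dz":-0.02,"roll":0},
    {"dx":0,"dy":0,"dz":-0.045,"roll":0},
    {"dx":0,"dy":0,"dz":-0.07,"roll":0},
    {"dx":0,"dy":0,"dz":-0.09,"roll":0},
    {"dx":0,"dy":0,"dz":-0.1,"roll":0},
    {"dx":0,"dy":0,"dz":-0.1,"roll":0},
    {"dx":0,"dy":0,"dz":-0.1,"roll":0},
    {"dx":0,"dy":0,"dz":-0.1,"roll":0},
  ],
)

```text
t: 10.35
tool_pos: [0.4344, 0.3277, 0.2234]
orientation: [0.719, 0.695, -0.001, -0.0]
contact_force: [-0.2, 0.1, -0.0]
finger_gap: 1.003
```

```bash
python3 - <<'E'
from h import *
import pickle
im,k=cam('wrist');im2,k2=cam('scene')
pickle.dump((k,k2),open('kv7.pkl','wb'))
cv2.imwrite('pics/v7.png',np.hstack([cv2.resize(im,(480,360)),cv2.resize(im2[110:290,370:520],(300,360))]))
go(.51,.0725,.12,1.54)
E
```

```text
t 10.45 pos [0.4346 0.3278 0.2236] psi 1.538 tilt [-0.001 -0.001] F [-0.   0.  -0.6] gap 0.998 j [-0.33  0.42 -0.53  2.01  0.29  0.79 -1.06]
shift [-0.2526  0.0839  0.1037] roll -0.002
```

View pics/v7.png

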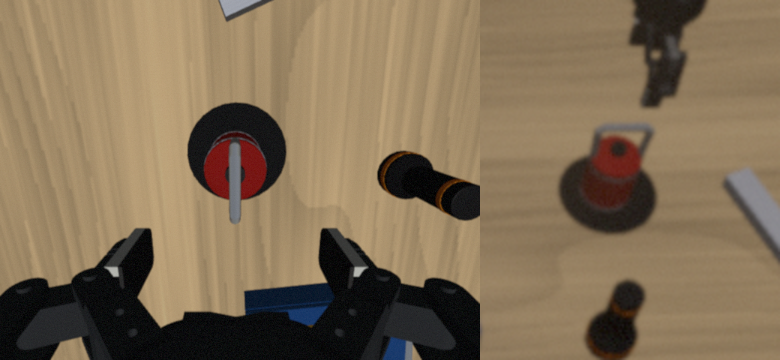

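The can stands upright and released, centred on the mat. Now on to tapping: close the fingers, turn to psi ≈ 0.09 and go over the left head first.

drive_tool(
  plan=[
    {"dx":-0.02,"dy":0.007,"dz":0,"roll":0.18},
    {"dx":-0.055,"dy":0.018,"dz":0,"roll":0.36},
    {"dx":-0.095,"dy":0.032,"dz":0,"roll":0.54},
    {"dx":-0.14,"dy":0.047,"dz":0,"roll":0.72},
    {"dx":-0.185,"dy":0.062,"dz":0.02,"roll":0.9},
    {"dx":-0.22,"dy":0.073,"dz":0.04,"roll":1.08},
    {"dx":-0.245,"dy":0.081,"dz":0.06,"roll":1.26},
    {"dx":-0.253,"dy":0.084,"dz":0.07,"roll":1.445},
  ],
  grip=1,
  grip_force=60,
)

```text
t: 11.45
tool_pos: [0.5102, 0.0699, 0.153]
orientation: [0.999, 0.042, -0.001, 0.001]
contact_force: [-0.1, -0.2, 0.5]
finger_gap: 0.002
```

```bash
python3 - <<'E'
from h import *
import pickle
go(.51,.0725,.08,.09)
im,k=cam('wrist');cv2.imwrite('pics/w8.png',im);pickle.dump(k,open('kw8.pkl','wb'))
E
```

```text
t 11.45 pos [0.5102 0.0699 0.153 ] psi 0.083 tilt [-0.002 -0.001] F [-0.1 -0.2  0.5] gap 0.002 j [-0.15  0.45 -0.1   2.14  0.08  0.56 -1.79]
shift [ 0.0002 -0.0027  0.073 ] roll -0.007
```

View pics/w8.png

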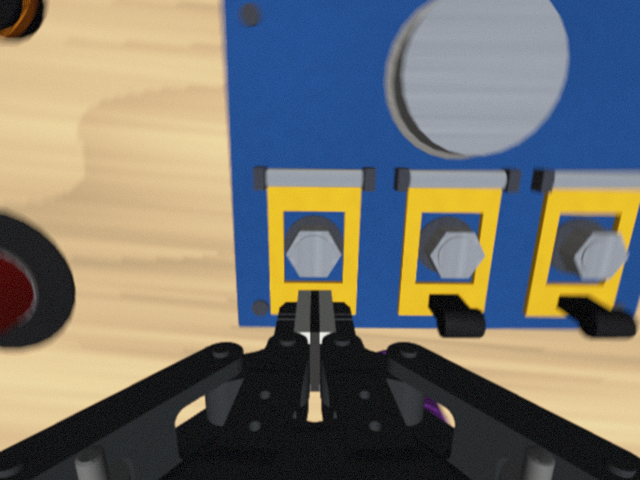

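Heads are at (314,254), (458,254) and (601,255). The visible grips are at about (461,317) and (606,318).

```bash
python3 - <<'E'
from h import *
import pickle
k=pickle.load(open('kw8.pkl','rb'))
for n,u,v,z in[('hl',314,254,.074),('hm',458,254,.074),('hr',601,255,.074),('gm',461,319,.09),('gr',606,320,.09)]:print(n,pix(k,u,v,z).round(4))
go(.51,.07,.076,.083)
E
```

```text
hl [0.5105 0.0712 0.074 ]
hm [ 0.5179 -0.0181  0.074 ]
hr [ 0.5247 -0.107   0.074 ]
gm [ 0.4817 -0.0209  0.09  ]
gr [ 0.4883 -0.109   0.09  ]
t 11.5 pos [0.5099 0.0696 0.1522] psi 0.08 tilt [-0.003 -0.002] F [ 0.  -0.6 -0.3] gap -0.005 j [-0.15  0.45 -0.09  2.14  0.08  0.56 -1.8 ]
shift [ 0.0004 -0.0005  0.0762] roll -0.003
```

drive_tool(
  plan=[
    {"dx":0,"dy":-0.001,"dz":0.025,"roll":0},
    {"dx":0,"dy":-0.001,"dz":0.05,"roll":0},
    {"dx":0,"dy":-0.001,"dz":0.068,"roll":0},
    {"dx":0,"dy":-0.001,"dz":0.075,"roll":0},
    {"dx":0,"dy":-0.001,"dz":0.079,"roll":0},
    {"dx":0,"dy":-0.001,"dz":0.082,"roll":0},
    {"dx":0,"dy":-0.001,"dz":0.084,"roll":0},
    {"dx":0,"dy":-0.001,"dz":0.084,"roll":0},
  ],
)

```text
t: 12.5
tool_pos: [0.5107, 0.0735, 0.0706]
orientation: [0.999, 0.047, 0.0, -0.0]
contact_force: [-0.2, -0.3, 0.4]
finger_gap: -0.003
```

drive_tool(
  plan=[
    {"dx":0,"dy":0,"dz":0.001,"roll":0},
    {"dx":0,"dy":0,"dz":0.002,"roll":0},
    {"dx":0,"dy":0,"dz":0.003,"roll":0},
    {"dx":0,"dy":0,"dz":0.004,"roll":0},
    {"dx":0,"dy":0,"dz":0.005,"roll":0},
    {"dx":0,"dy":0,"dz":0.005,"roll":0},
    {"dx":0,"dy":0,"dz":0.005,"roll":0},
    {"dx":0,"dy":0,"dz":0.005,"roll":0},
  ],
)

```text
t: 13.5
tool_pos: [0.5102, 0.0732, 0.0652]
orientation: [0.999, 0.046, -0.0, 0.0]
contact_force: [-0.4, -0.4, -0.2]
finger_gap: -0.001
```

The tip went to z = 0.065 with no resistance, so the left bolt probably dropped. Retreating, opening and checking by picture.

drive_tool(
  plan=[
    {"dx":0,"dy":0,"dz":-0.02,"roll":0},
    {"dx":0,"dy":0,"dz":-0.05,"roll":0},
    {"dx":0,"dy":0,"dz":-0.075,"roll":0},
    {"dx":0,"dy":0,"dz":-0.087,"roll":0},
    {"dx":0,"dy":0,"dz":-0.09,"roll":0},
    {"dx":0,"dy":0,"dz":-0.09,"roll":0},
    {"dx":0,"dy":0,"dz":-0.09,"roll":0},
    {"dx":0,"dy":0,"dz":-0.09,"roll":0},
  ],
)

```text
t: 14.5
tool_pos: [0.5099, 0.0733, 0.1546]
orientation: [0.999, 0.046, -0.001, 0.0]
contact_force: [-0.8, 0.6, -1.7]
finger_gap: -0.001
```

```bash
python3 - <<'E'
from h import *
import pickle
go(.4742,.0688,.15,.08)
im,k=cam('wrist');pickle.dump(k,open('kw9.pkl','wb'))
a=im[140:340,220:640];b=cv2.imread('pics/w8.png')[140:340,220:640]
cv2.imwrite('pics/w9.png',cv2.resize(np.vstack([b,a]),(630,600)))
for z in(.074,.065):print(z,proj(k,(.5105,.0712,z)),proj(k,(.5179,-.0181,z)))
k=pickle.load(open('kw8.pkl','rb'))
for z in(.074,.065):print(z,proj(k,(.5105,.0712,z)))
E
```

```text
t 14.5 pos [0.5099 0.0733 0.1546] psi 0.093 tilt [-0.001 -0.   ] F [-0.8  0.6 -1.7] gap -0.001 j [-0.15  0.45 -0.1   2.14  0.08  0.56 -1.79]
shift [-0.036   0.0012  0.0047] roll 0.013
0.074 (np.float64(319.5122730962906), np.float64(253.49090668094425)) (np.float64(462.5251995240342), np.float64(254.8330370668464))
0.065 (np.float64(319.32586102765396), np.float64(249.2777986472397)) (np.float64(457.2480352196153), np.float64(250.57688339566212))
0.074 (np.float64(313.9308053683189), np.float64(254.05766407346482))
0.065 (np.float64(313.9289672345705), np.float64(249.78742704978322))
```

View pics/w9.png

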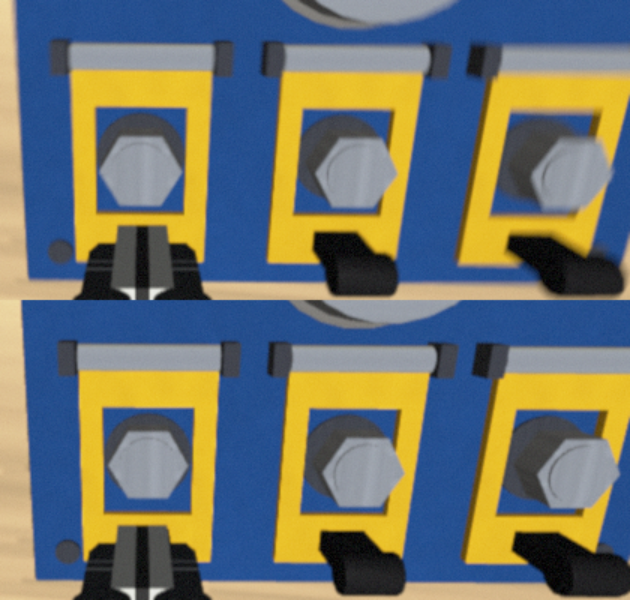

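The left head now looks smaller and has shifted up to (149,464) in the crop, while the others are unchanged, so left is the loose bolt. Now the left grip at about (0.4742, 0.0688, 0.09).

drive_tool(
  plan=[
    {"dx":-0.015,"dy":0.001,"dz":0,"roll":0.01},
    {"dx":-0.03,"dy":0.001,"dz":0,"roll":0.01},
    {"dx":-0.036,"dy":0.001,"dz":0,"roll":0.01},
    {"dx":-0.036,"dy":0.001,"dz":0,"roll":0.01},
    {"dx":-0.036,"dy":0.001,"dz":0,"roll":0.01},
    {"dx":-0.036,"dy":0.001,"dz":0,"roll":0.01},
    {"dx":-0.036,"dy":0.001,"dz":0.01,"roll":0.01},
    {"dx":-0.036,"dy":0.001,"dz":0.02,"roll":0.01},
  ],
  grip=0,
  grip_force=30,
)

```text
t: 15.55
tool_pos: [0.4747, 0.0691, 0.1345]
orientation: [0.999, 0.041, -0.0, -0.0]
contact_force: [0.6, -0.8, -0.1]
finger_gap: 1.0
```

```bash
python3 - <<'E'
from h import *
import pickle
go(.4742,.0688,.072,.08)
im,k=cam('wrist');cv2.imwrite('pics/w10.png',im[200:,120:520]);print(proj(k,(.4742,.0688,.09)))
pickle.dump(k,open('kw10.pkl','wb'))
E
```

```text
t 15.55 pos [0.4747 0.0691 0.1345] psi 0.083 tilt [-0.  0.] F [ 0.6 -0.8 -0.1] gap 1.0 j [-0.17  0.44 -0.09  2.23  0.09  0.47 -1.82]
shift [-0.0005  0.0002  0.0625] roll 0.003
(np.float64(316.88930830862864), np.float64(275.6545923541918))
```

View pics/w10.png

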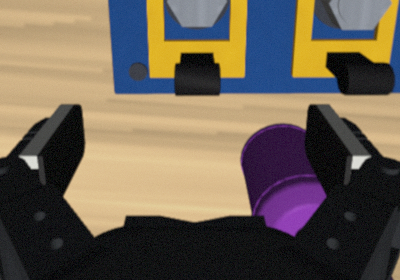

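drive_tool(
  plan=[
    {"dx":-0.001,"dy":0,"dz":0.02,"roll":0},
    {"dx":-0.001,"dy":0,"dz":0.04,"roll":0},
    {"dx":-0.001,"dy":0,"dz":0.055,"roll":0},
    {"dx":-0.001,"dy":0,"dz":0.061,"roll":0},
    {"dx":-0.001,"dy":0,"dz":0.062,"roll":0},
    {"dx":-0.001,"dy":0,"dz":0.062,"roll":0},
    {"dx":-0.001,"dy":0,"dz":0.062,"roll":0},
    {"dx":-0.001,"dy":0,"dz":0.062,"roll":0},
  ],
)

```text
t: 16.6
tool_pos: [0.4739, 0.069, 0.0737]
orientation: [0.999, 0.041, 0.0, -0.0]
contact_force: [0.2, -1.0, 0.5]
finger_gap: 0.999
```

drive_tool(
  plan=[
    {"dx":0,"dy":0,"dz":0,"roll":0},
    {"dx":0,"dy":0,"dz":0,"roll":0},
    {"dx":0,"dy":0,"dz":0,"roll":0},
    {"dx":0,"dy":0,"dz":0,"roll":0},
    {"dx":0,"dy":0,"dz":0,"roll":0},
    {"dx":0,"dy":0,"dz":0,"roll":0},
    {"dx":0,"dy":0,"dz":0,"roll":0},
    {"dx":0,"dy":0,"dz":0,"roll":0},
  ],
  grip=1,
  grip_force=30,
)

```text
t: 17.6
tool_pos: [0.4736, 0.0678, 0.0733]
orientation: [0.999, 0.041, -0.0, 0.001]
contact_force: [0.4, -5.0, 1.4]
finger_gap: 0.272
```

The grip is held: a gap of 0.272 is about 23 mm, as expected. Lifting along the arc.

drive_tool(
  plan=[
    {"dx":0.001,"dy":0.001,"dz":-0.003,"roll":0},
    {"dx":0.003,"dy":0.001,"dz":-0.007,"roll":0},
    {"dx":0.005,"dy":0.001,"dz":-0.01,"roll":0},
    {"dx":0.008,"dy":0.001,"dz":-0.015,"roll":0},
    {"dx":0.011,"dy":0.001,"dz":-0.0195,"roll":0},
    {"dx":0.015,"dy":0.001,"dz":-0.024,"roll":0},
    {"dx":0.0185,"dy":0.001,"dz":-0.028,"roll":0},
    {"dx":0.0225,"dy":0.001,"dz":-0.032,"roll":0},
  ],
)

```text
t: 18.6
tool_pos: [0.4958, 0.0697, 0.1054]
orientation: [0.999, 0.041, -0.001, 0.0]
contact_force: [1.1, -3.8, -8.3]
finger_gap: 0.277
```

drive_tool(
  plan=[
    {"dx":0.0045,"dy":0,"dz":-0.0035,"roll":0},
    {"dx":0.009,"dy":0,"dz":-0.007,"roll":0},
    {"dx":0.0135,"dy":0,"dz":-0.01,"roll":0},
    {"dx":0.0185,"dy":0,"dz":-0.0125,"roll":0},
    {"dx":0.0235,"dy":0,"dz":-0.015,"roll":0},
    {"dx":0.029,"dy":0,"dz":-0.017,"roll":0},
    {"dx":0.034,"dy":0,"dz":-0.019,"roll":0},
    {"dx":0.0395,"dy":0,"dz":-0.0205,"roll":0},
  ],
)

```text
t: 19.6
tool_pos: [0.5344, 0.073, 0.1258]
orientation: [0.999, 0.041, -0.001, 0.0]
contact_force: [-3.1, -3.9, -2.8]
finger_gap: 0.273
```

drive_tool(
  plan=[
    {"dx":0.003,"dy":0,"dz":-0.0005,"roll":0},
    {"dx":0.006,"dy":0,"dz":-0.001,"roll":0},
    {"dx":0.006,"dy":0,"dz":-0.001,"roll":0},
    {"dx":0.006,"dy":0,"dz":-0.001,"roll":0},
    {"dx":0.006,"dy":0,"dz":-0.001,"roll":0},
    {"dx":0.006,"dy":0,"dz":-0.001,"roll":0},
    {"dx":0.006,"dy":0,"dz":-0.001,"roll":0},
    {"dx":0.006,"dy":0,"dz":-0.001,"roll":0},
  ],
)

```text
t: 20.6
tool_pos: [0.5408, 0.0736, 0.1271]
orientation: [0.999, 0.042, -0.001, 0.0]
contact_force: [-3.2, -3.5, -1.6]
finger_gap: 0.273
```

```bash
python3 - <<'E'
from h import *
go(.541,.0737,.1255,.083)
im,k=cam('wrist');im2,k2=cam('scene')
cv2.imwrite('pics/v11.png',np.hstack([cv2.resize(im,(440,330)),im2[80:410,225:585]]))
E
```

```text
t 20.6 pos [0.5408 0.0736 0.1271] psi 0.083 tilt [-0.002 -0.   ] F [-3.2 -3.5 -1.6] gap 0.273 j [-0.15  0.52 -0.09  2.09  0.09  0.54 -1.8 ]
shift [ 0.0002 -0.0001  0.0016] roll 0.0
```

View pics/v11.png

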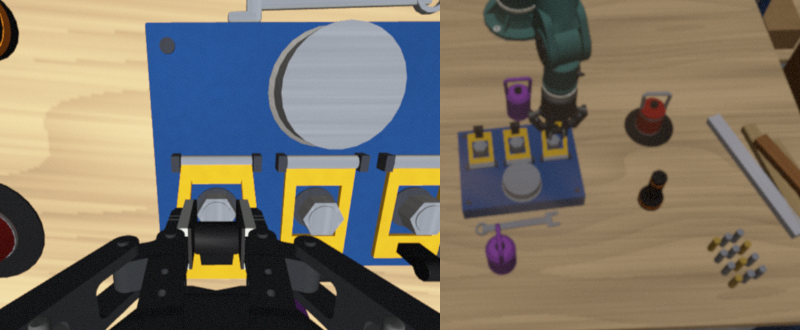

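```bash
python3 - <<'E'
from h import *
im,k=cam('wrist')
c,s=np.cos(.083),np.sin(.083)
h=np.array([.4742,.0688])+.083*np.array([c,s])
for th in(.6,.8,1.,1.2):
    out=[]
    for x,z,y in[(-92,0,30),(-92,0,-30),(-83,35,0)]:
        X=(x*np.cos(th)+z*np.sin(th))/1e3;Z=.055+(-x*np.sin(th)+z*np.cos(th))/1e3;y/=1e3
        out+=[np.round(np.array(proj(k,(h[0]+c*X-s*y,h[1]+s*X+c*y,Z)))*440/640)]
    print(th,out)
go(.541,.0737,.1271,.083)
E
```

```text
0.6 [array([176., 275.]), array([257., 275.]), array([217., 265.])]
0.8 [array([173., 275.]), array([260., 275.]), array([217., 250.])]
1.0 [array([169., 268.]), array([265., 268.]), array([217., 228.])]
1.2 [array([165., 253.]), array([269., 253.]), array([217., 198.])]
t 20.75 pos [0.5408 0.0735 0.1271] psi 0.083 tilt [-0.002 -0.   ] F [-3.3 -3.6 -0.7] gap 0.272 j [-0.15  0.52 -0.09  2.09  0.09  0.54 -1.8 ]
shift [ 0.0002 -0.0001  0.    ] roll 0.0
```

The barrel shows at about (217,240), which against the model means roughly 0.9 rad. I'll add a small margin, then let it settle.

drive_tool(
  plan=[
    {"dx":0.003,"dy":0,"dz":0,"roll":0},
    {"dx":0.006,"dy":0,"dz":-0.001,"roll":0},
    {"dx":0.007,"dy":0,"dz":-0.001,"roll":0},
    {"dx":0.007,"dy":0,"dz":-0.001,"roll":0},
    {"dx":0.007,"dy":0,"dz":-0.001,"roll":0},
    {"dx":0.007,"dy":0,"dz":-0.001,"roll":0},
    {"dx":0.007,"dy":0,"dz":-0.001,"roll":0},
    {"dx":0.007,"dy":0,"dz":-0.001,"roll":0},
  ],
)

```text
t: 21.75
tool_pos: [0.5478, 0.0742, 0.1281]
orientation: [0.999, 0.041, -0.001, 0.0]
contact_force: [-4.3, -2.7, -1.9]
finger_gap: 0.273
```

```bash
python3 - <<'E'
from h import *
im,k=cam('wrist');im2,k2=cam('top')
cv2.imwrite('pics/v12.png',np.hstack([cv2.resize(im,(440,330)),cv2.resize(im2[180:345,120:300],(360,330))]))
go(.548,.074,.128,.083)
E
```

```text
t 21.85 pos [0.5478 0.0742 0.128 ] psi 0.083 tilt [-0.002 -0.   ] F [-3.5 -3.7 -0.4] gap 0.272 j [-0.15  0.52 -0.09  2.07  0.09  0.55 -1.79]
shift [0.0002 0.0002 0.    ] roll -0.0
```

View pics/v12.png

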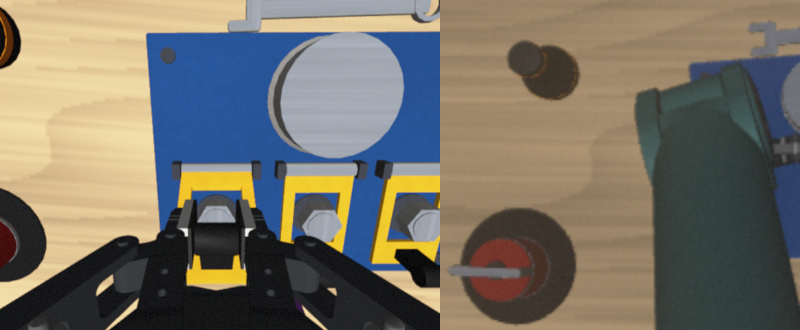

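The barrel is still between the fingers at (217,242), with the left plate tilted up and the other covers flat. The can stands on the mat, and the torch and wrench are in place. Handing in.

```bash
python3 -c "
from h import *
print(r.close_job())"
```

```text
the job is handed in; nothing more can be done
None
```

The job is handed in, about 22 s into the 67 s allowed. My last checks point to success, but the hand-in reported no verdict.

- **Can:** I lifted it by the handle, set it on the mat and let it go. The last top view shows it upright and well centred.
- **Loose bolt:** I tapped the left bolt first. The tip went down to about 65 mm with no force showing in the readings taken after each step. A before-and-after picture shows the left head lower and the other two unchanged, so I did not tap those.
- **Cover:** I pinched the left grip on its ends and raised it along its arc, and the arm still holds it. The gap reads 0.272 (about 23 mm, which matches the 24 mm barrel), with a steady load of about 5 N.
- **The rest:** The middle and right covers are shut, and the wrench and torch look unmoved. The jar was outside the last pictures; the arm passed near it only at about 0.3 m height, on the first approach.

**Where the checks disagreed:** How far the tool travelled suggests the cover is about 1.05 to 1.1 rad open. The barrel's position in the wrist picture suggested about 0.9 rad before a last 7 mm nudge. Both are above the 0.7 rad limit, but I did not measure the angle directly.

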